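Set the parts cabinet's door stay to its wide-open hole

TASK

The door of the small parts cabinet is held only ajar by the flat stay bar on its roof. Lift the stay off its pin by the knob, swing the door wide open with it, and drop the round hole nearest the knob over the pin, so that the bar lies fully down and level again; then let go. Be gentle: feel for the pin, never force the bar against it, and leave the bin, the screwdriver and the padlock where they are.

Things in the scene. Friction and masses are not known exactly. Their poses are not given: they have to be found in the camera images.
- cabinet: Fixed grey sheet-steel bench cabinet, 220 (x) by 300 (y) by 180 mm high, with clear bins inside; origin at the centre of its underside, x towards its open side (away from the robot), z up. An upright pin stands on its flat roof; nothing else on the roof is near the stay. Door, crank and stay are separate parts.
- pin_place (a point): Middle place of the roof's pin: x -35, y +39.5, z +192 mm in the cabinet. The pin, 8 mm across with its tip tapered over 2.5 mm, stands up to 8 mm to either side of here along the cabinet's x (its plate is slotted; unknown, fixed during a run). This point is level with the top of its 18 mm wide collar, which carries the bar; the pin's tip is 11 mm higher.
- door (a joint): Opening angle of the door (rad): 0 shut, 0.2 at the start, about 1.0 (0.92 to 1.08 with the pin's place) once the end hole is on the pin. Vertical hinge at x +110, y +150 mm of the cabinet, positive anticlockwise from above; slightly stiff (0.12 N m), stays where left. A crank on the door's top carries the stay's pivot.
- pivot (a point): The stay's pivot on the door's crank, 120 mm from the hinge axis, level with the bar's underside: at x = 110 + 120 sin(angle - 0.6), y = 150 - 120 cos(angle - 0.6) mm of the cabinet.
- stay: Flat steel bar 277 by 28 by 5 mm, 0.16 to 0.28 kg, level above the roof. Origin at its pivot, at its underside; it runs to its own -x, towards the robot. Turns and lifts freely at the pivot (up to 0.7 rad), falls back by its own weight. Openings along it: slot, then round holes 145 and 191.7 mm from the pivot. With the end hole seated it lies along the cabinet's x (to 0.04 rad), as at the start.
- knob (a point): Centre of the top face of the upright round knob near the stay's free end, 245 mm from the pivot: dark steel, 20 mm diameter and 34 mm tall, on a neck 12 mm in diameter and 8 mm high that stands on the bar. Top 42 mm above the bar's underside; grip it from above.
- slot (a point): Centre, at the bar's underside, of the stay's slot, 35 by 11 mm, 98.3 mm from the pivot; it is over the pin at the start.
- end_hole (a point): Centre, at the bar's underside, of the round 11 mm hole nearest the knob (191.7 mm from the pivot, 53.3 mm from the knob's axis): the hole to put over the pin. Its height is 192 mm when seated, about 203 mm while the bar rides on the pin's tip.
- spare_bin: Bystander: loose clear plastic open bin, 130 by 100 by 65 mm, on the bench beside the cabinet; origin at the centre of its underside.
- driver: Bystander: loose screwdriver 180 mm long with a black handle, lying on the bench beside the cabinet; origin on its underside near the middle.
- padlock: Bystander: loose brass padlock, 45 by 22 mm and 64 mm high, standing on the cabinet's roof on the side away from the stay; origin at the centre of its underside.

How it is judged:
By the outcome, as a careful person would: the job done as asked, in the order asked, and still so for the second after the job is handed in, with the robot touching nothing.
It also fails if it takes over 58 s, if anything falls off the work surface, if the arm or the gripper's body presses on something with over 40 N, if the wrist force passes 120 N, or if a joint passes its speed limit or range.

ROBOT

A 6-joint arm with a two-finger parallel gripper is mounted at the origin on the work surface. World frame = base frame: x ahead of the robot, y to its left, z up, the work surface at z = 0. Lengths are in m, angles in degrees, forces in N, time in s.
With the tool pointing down it reaches from about 0.375 to 0.9 m from the base axis. Payload 3.1 kg.
Tool frame: the origin (TCP) lies on the centre line of the jaws, within the pads' length; the fingertips stand 17 mm ahead of it and the grasp point (between the pads) lies 2 mm behind it; y points along the fingers, x is the direction in which the jaws open and shut, and the axes are right-handed (so a half turn about y gives the same grasp; the last joint's range is limited). The gripper opens to 87 mm and grips with 3 to 60 N. Pads are 19 mm wide; open, the fingers measure 117 mm over their backs; the gripper's body (75 mm by 190 mm) begins 51 mm behind the grasp point.
Start: joints at [-84.082, 30.224, 82.088, -0, 67.689, -10.227], TCP at [0.174, -0.6, 0.24] pointing down, gripper open.
Joint ranges: [-176.69, 176.69], [-43.24, 126.21], [12.49, 139.97], [-82, 262], [0, 151.66], [-163.58, 163.58]. Speed limits (degrees/s): [159.86, 159.86, 180, 180, 180, 180].

INTERFACE

Orientations are given as a 3x3 rotation matrix whose columns are the frame's x, y, z axes.
In Python, from rig import read_state, capture, camera_info, hand_in, trace, tip_of gives the robot as it stands.
- The arm moves only by the tool jog_arm, never from a script. Its argument "steps" is a list of rows, each an object with "fingers": the opening in per cent of the stroke, from 0 (shut) to 100 (fully open); "delta_pos": the shift along the world's x, y, z in mm, a list of three; "turn": the turn about the world's z in degrees. A call has 1 to 20 rows; each row is the pose to reach, as a shift and turn from the pose commanded when the call began; what a row does not reach only later rows make up. A row lasts 1/12 s, in which the tool goes at most 41.7 mm and 7.16 degrees, less where a joint would pass 70% of its speed; a pose out of reach is approached as far as the arm can. A call with a gripper value outside its range is refused whole. The fingers move at their own pace and stop on an object; the grip force is fixed at half the most. Time passes only in rows, so rows that repeat a pose let the fingers close. It gives the time, the measured TCP pose, the force and the opening at its end, in the units of the state.
- read_state(): the state, without advancing time (a new reading comes with each control period).
- capture(name): name is "side" or "top"; returns the picture (384x512x3 uint8, red, green, blue); there is no depth.
- camera_info(name): a dict with "fov_y" (degrees; the focal length in pixels is half the picture's height over the tangent of half this angle, whatever the lens; pixels are square), "cx", "cy" (the principal point, pixels), "view" (4x4, takes a point from world to camera coordinates). Camera axes: x right, y down, z forward; pixel columns grow to the right and rows downward; lengths in m; the calibration is good to about 2 mm. A picture is of the moment at which its call begins. camera_info takes no time and is no camera call.
- hand_in(): hands the job in, once; it reports no verdict.
Trained networks look in the newest picture that a camera, given by its name, has taken for a name from the list of things; names that differ only in an ending like _2 or _b are one class to them, and where a whole thing is asked for, a point or a joint stands for the part that bears it (a point fixed in the world has none). Each returns a list of dicts, best first, with "confidence" (0 to 1); they miss things now and then, are a little off and sometimes report something else, mostly with a low value. They report only what shows in the picture. A call takes as long as a camera call.
- trace(target, camera): "mask" (384x512 bool, what is visible of it).
- tip_of(target, camera): "position" ([x, y, z] in m, in world coordinates, good to about 4 mm: a listed point, or the origin of a listed thing).
The state is a dict: "time_s": time; "joint_positions": joint angles; "qvel": joint speeds; "tau": joint torques, N m; "position": TCP position; "tcp_rot": TCP orientation; "force": force on the tool from outside, world axes, zero at the start; "moment": the same for the moment, N m; "opening": opening from 0.0 (shut) to 1.0 (fully open).
Only numpy, scipy, OpenCV 4.12 (cv2) and the standard library are available. Lean on these libraries where they do the work, as an engineer would, in place of code of your own. Each camera call takes 0.05 s, during which the arm holds its last target.

## Working session

There is one attempt and no reset: what is moved stays moved. The work goes in short steps, Python scripts to look and compute and a tool call to move; the robot and the scene stay as the last step left them, time stands still between calls to the robot, and variables do not carry over. Pictures are saved under pics/ and viewed, and the job is handed in when it is done.

Besides the shell and the picture viewer there is one more tool, called by a JSON object that holds its "fn" and its "kwargs", one argument or row to a line. jog_arm: Moves the arm, as the interface text tells. Its arguments: {"type":"object","properties":{"steps":{"type":"array","items":{"type":"object","properties":{"fingers":{"type":"number"},"delta_pos":{"type":"array","items":{"type":"number"}},"turn":{"type":"number"}}}}},"required":["steps"]}

```bash
mkdir -p pics; ls; cat > h.py <<'E'
import numpy as np, cv2
from rig import *
def save(name,fn):
    im=capture(name); cv2.imwrite('pics/'+fn,cv2.cvtColor(im,cv2.COLOR_RGB2BGR)); return im
def proj(p,cam):
    c=camera_info(cam);V=np.array(c['view']);f=192/np.tan(np.radians(c['fov_y']/2))
    q=V@np.append(p,1);return np.array([c['cx']+f*q[0]/q[2],c['cy']+f*q[1]/q[2]])
def atz(uv,z,cam):
    c=camera_info(cam);V=np.array(c['view']);f=192/np.tan(np.radians(c['fov_y']/2))
    d=V[:3,:3].T@np.array([(uv[0]-c['cx'])/f,(uv[1]-c['cy'])/f,1]);o=-V[:3,:3].T@V[:3,3]
    return o+d*(z-o[2])/d[2]
E
python3 - <<'E'
from h import *
np.set_printoptions(precision=4,suppress=True)
for c in('top','side'):
    save(c,c+'0.png'); i=camera_info(c); print(c,i['fov_y'],i['cx'],i['cy']);print(np.array(i['view']))
    for t in('cabinet','pin_place','pivot','knob','slot','end_hole','spare_bin','driver','padlock','stay'):
        r=tip_of(t,c); print(t,[(np.round(x['position'],4),round(x['confidence'],2)) for x in r[:2]])
s=read_state();print(s)
E
```

```text
pics
top 56.93865493285491 258.2185529363371 188.94081855580382
[[ 0.0201 -0.9998 -0.0015 -0.0251]
 [-0.9956 -0.0199 -0.0918  0.6505]
 [ 0.0918  0.0033 -0.9958  1.0538]
 [ 0.      0.      0.      1.    ]]
cabinet []
pin_place [(array([ 0.6259, -0.0026,  0.1962]), 0.68)]
pivot [(array([ 0.7227, -0.014 ,  0.1902]), 0.67), (array([ 0.6287, -0.1547,  0.1846]), 0.47)]
knob [(array([0.4817, 0.0071, 0.2312]), 0.84)]
slot [(array([ 0.6316, -0.0068,  0.1916]), 0.71)]
end_hole [(array([0.5349, 0.0034, 0.187 ]), 0.64)]
spare_bin [(array([ 0.6155,  0.3693, -0.0011]), 0.7)]
driver [(array([ 0.5127, -0.3472, -0.0025]), 0.85)]
padlock [(array([ 0.6286, -0.1541,  0.1824]), 0.53)]
stay [(array([ 0.7291, -0.0112,  0.1885]), 0.62)]
side 46.9272703793467 257.3910348317157 194.85628125462554
[[-0.8151 -0.5794  0.003   0.5163]
 [-0.4409  0.617  -0.6518  0.377 ]
 [ 0.3758 -0.5326 -0.7584  1.1281]
 [ 0.      0.      0.      1.    ]]
cabinet [(array([ 0.6571, -0.0465,  0.0034]), 0.86)]
pin_place [(array([ 0.6279, -0.0044,  0.1896]), 0.89)]
pivot [(array([ 0.7262, -0.0192,  0.1937]), 0.64)]
knob [(array([0.48
[... 221 characters left out ...]
]
driver []
padlock [(array([ 0.6299, -0.0038,  0.1881]), 0.58), (array([ 0.627 , -0.1529,  0.1797]), 0.46)]
stay [(array([ 0.7269, -0.0125,  0.1911]), 0.65)]
{'time_s': 1.1, 'joint_positions': array([-84.0787,  30.226 ,  82.0865,   0.0007,  67.6872, -10.2264]), 'qvel': array([-0.0592, -0.0929, -0.0833,  0.0678,  0.1349, -0.0501]), 'tau': array([  0.0002, -44.0029, -17.6986,   0.0634,   0.0504,  -0.    ]), 'position': array([ 0.1739, -0.6003,  0.2395]), 'tcp_rot': array([[ 0.2781,  0.    ,  0.9605],
       [-0.9605, -0.    ,  0.2781],
       [ 0.    , -1.    ,  0.    ]]), 'force': array([-0.6368,  0.4288, -0.3414]), 'moment': array([-0.0028,  0.022 ,  0.0261]), 'opening': 1.0028336865939171}
```

View pics/top0.png

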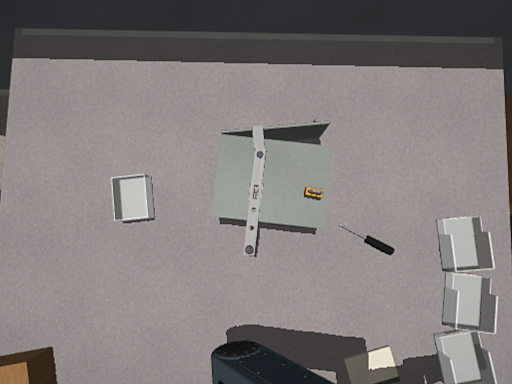

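View pics/side0.png

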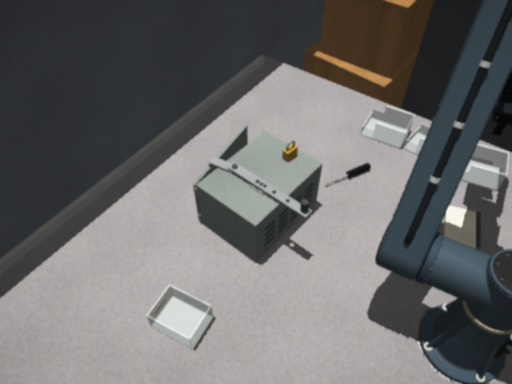

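The top view shows the knob at about (249,250), the pivot at (260,154) and the padlock at (314,193). The screwdriver lies to the right and the bin to the left. Next I'll fit the cabinet yaw and zoom in on the slot and pin.

```bash
python3 - <<'E'
from h import *
np.set_printoptions(precision=4,suppress=True)
t=cv2.imread('pics/top0.png');s=cv2.imread('pics/side0.png')
a=cv2.resize(t[110:270,195:345],None,fx=3.6,fy=3.6,interpolation=cv2.INTER_CUBIC)
b=cv2.resize(s[120:260,180:335],None,fx=4,fy=4,interpolation=cv2.INTER_CUBIC)
cv2.imwrite('pics/topz.png',a);cv2.imwrite('pics/sidez.png',b)
for c in('top','side'):
    for n in ('cabinet','stay','knob'):
        r=trace(n,c)
        for k in r[:1]:
            m=k['mask'].astype(np.uint8);x,y,w,hh=cv2.boundingRect(m);
            print(c,n,round(k['confidence'],2),m.sum(),(x,y,w,hh),cv2.minAreaRect(cv2.findNonZero(m)))
            cv2.imwrite(f'pics/m_{c}_{n}.png',m*255)
E
```

```text
top cabinet 0.57 8236 (212, 133, 120, 94) ((272.08660888671875, 180.86703491210938), (113.68852233886719, 84.64898681640625), 6.519801616668701)
top stay 0.86 1034 (244, 148, 21, 107) ((254.37803649902344, 201.09756469726562), (11.153586387634277, 107.0081558227539), 6.340190887451172)
top knob 0.6 1131 (244, 148, 22, 107) ((254.6356201171875, 200.961669921875), (12.038750648498535, 107.09253692626953), 6.009006023406982)
side cabinet 0.79 8980 (194, 131, 128, 131) ((259.1932373046875, 190.1694793701172), (96.9556884765625, 126.52808380126953), 45.830318450927734)
side stay 0.78 911 (228, 163, 84, 55) ((271.0482177734375, 185.8187255859375), (94.93022155761719, 16.75848960876465), 32.774879455566406)
side knob 0.62 808 (228, 164, 83, 53) ((269.4009704589844, 187.77828979492188), (93.53482055664062, 15.929085731506348), 29.05460548400879)
```

View pics/topz.png

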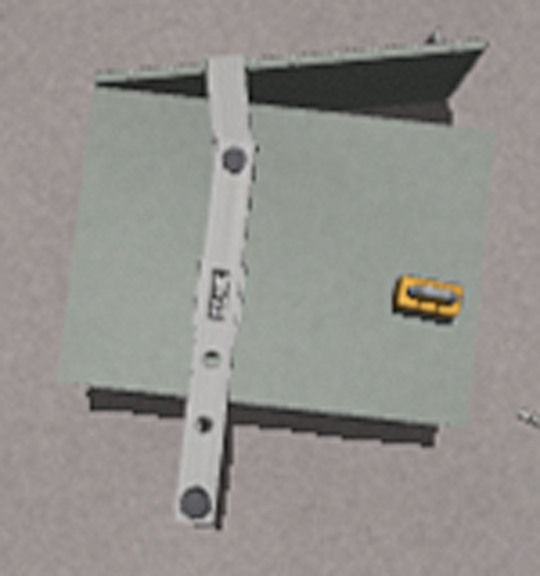

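View pics/sidez.png

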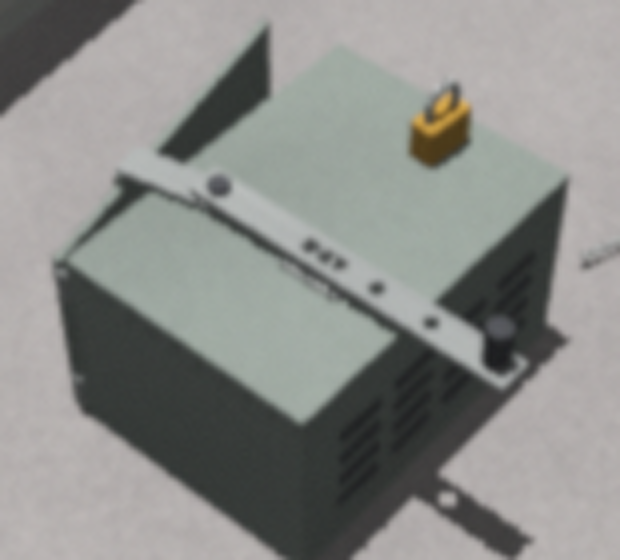

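```bash
python3 - <<'E'
from h import *
from scipy.optimize import least_squares
np.set_printoptions(precision=4,suppress=True)
T=lambda u,v:(u/3.6+195-.36,v/3.6+110-.36); S=lambda u,v:(u/4+180-.37,v/4+120-.37)
cab=lambda x,y,z:np.array([x,y,z])/1000
# cabinet-frame obs
obs=[('top',T(95,87),(110,150,180)),('top',T(62,382),(-110,150,180)),('top',T(468,424),(-110,-150,180)),('top',T(497,130),(110,-150,180)),
('top',T(212,357),(63.3-145,39.5,195)),('top',T(204,424),(63.3-191.7,39.5,195)),('top',T(195,502),(63.3-245,39.5,234)),
('side',S(303,425),(-110,150,180)),('side',S(568,180),(-110,-150,180)),('side',S(57,260),(110,150,180)),
('side',S(377,288),(63.3-145,39.5,195)),('side',S(431,322),(63.3-191.7,39.5,195)),('side',S(501,326),(63.3-245,39.5,234))]
def w(p,q):
    c,s=np.cos(p[2]),np.sin(p[2]);return np.array([p[0]+(c*q[0]-s*q[1])/1e3,p[1]+(s*q[0]+c*q[1])/1e3,q[2]/1e3])
f=lambda p:np.concatenate([proj(w(p,q),c)-u for c,u,q in obs])
r=least_squares(f,[.657,-.046,-.1],loss='soft_l1');p=r.x;print(p,np.degrees(p[2]));
for (c,u,q),e in zip(obs,f(p).reshape(-1,2)):print(c,q,e)
for n,q in dict(knob=(63.3-245,39.5,220),pin=(-35,39.5,192),pivot=(63.3,39.5,192),padl=(0,0,0)).items():print(n,w(p,q))
E
```

```text
[ 0.6605 -0.0487 -0.0876] -5.020013507376261
top (110, 150, 180) [-0.4663 -0.029 ]
top (-110, 150, 180) [-1.1509  0.0569]
top (-110, -150, 180) [0.2825 0.7892]
top (110, -150, 180) [-0.314  -0.1331]
top (-81.7, 39.5, 195) [0.2491 0.5837]
top (-128.39999999999998, 39.5, 195) [0.4947 0.0818]
top (-181.7, 39.5, 234) [0.3022 0.4945]
side (-110, 150, 180) [-0.6161 -0.4662]
side (-110, -150, 180) [-0.0667 -1.8126]
side (110, 150, 180) [ 1.2121 -0.2944]
side (-81.7, 39.5, 195) [-0.5111  0.1652]
side (-128.39999999999998, 39.5, 195) [-0.4258  0.2443]
side (-181.7, 39.5, 234) [-0.6157 -0.1611]
knob [0.4829 0.0065 0.22  ]
pin [ 0.629  -0.0063  0.192 ]
pivot [ 0.727  -0.0149  0.192 ]
padl [ 0.6605 -0.0487  0.    ]
```

{"fn": "jog_arm", "kwargs": {
  "steps": [
    {"delta_pos": [0, 0, 40], "turn": 0, "fingers": 50},
    {"delta_pos": [0, 0, 60], "turn": 0, "fingers": 50},
    {"delta_pos": [308, 607, 60], "turn": -21.4, "fingers": 50},
    {"delta_pos": [308, 607, 60], "turn": -21.4, "fingers": 50},
    {"delta_pos": [308, 607, 60], "turn": -21.4, "fingers": 50},
    {"delta_pos": [308, 607, 60], "turn": -21.4, "fingers": 50},
    {"delta_pos": [308, 607, 60], "turn": -21.4, "fingers": 50},
    {"delta_pos": [308, 607, 60], "turn": -21.4, "fingers": 50},
    {"delta_pos": [308, 607, 60], "turn": -21.4, "fingers": 50},
    {"delta_pos": [308, 607, 60], "turn": -21.4, "fingers": 50},
    {"delta_pos": [308, 607, 60], "turn": -21.4, "fingers": 50},
    {"delta_pos": [308, 607, 60], "turn": -21.4, "fingers": 50},
    {"delta_pos": [308, 607, 60], "turn": -21.4, "fingers": 50},
    {"delta_pos": [308, 607, 60], "turn": -21.4, "fingers": 50},
    {"delta_pos": [308, 607, 60], "turn": -21.4, "fingers": 50},
    {"delta_pos": [308, 607, 60], "turn": -21.4, "fingers": 50},
    {"delta_pos": [308, 607, 60], "turn": -21.4, "fingers": 50},
    {"delta_pos": [308, 607, 60], "turn": -21.4, "fingers": 50},
    {"delta_pos": [308, 607, 60], "turn": -21.4, "fingers": 50},
    {"delta_pos": [308, 607, 60], "turn": -21.4, "fingers": 50}
  ]
}}

```text
time_s: 3.07
position: [0.4831, 0.0098, 0.2997]
tcp_rot: [[-0.086, 0.001, 0.996], [-0.996, 0.001, -0.086], [-0.001, -1.0, 0.001]]
force: [-0.3, -0.1, 0.6]
opening: 0.503
```

```bash
python3 - <<'E'
from h import *
np.set_printoptions(precision=4,suppress=True)
a=save('side','s1.png');b=save('top','t1.png')
print(read_state()['position'])
for c in('top','side'):
    r=tip_of('knob',c); print(c,[(np.round(x['position'],4),round(x['confidence'],2)) for x in r[:2]])
cv2.imwrite('pics/s1z.png',cv2.resize(cv2.imread('pics/s1.png')[120:260,180:335],None,fx=4,fy=4,interpolation=cv2.INTER_CUBIC))
E
```

```text
[0.4816 0.007  0.2995]
top [(array([0.4844, 0.009 , 0.2323]), 0.72)]
side [(array([0.48  , 0.0069, 0.2376]), 0.94)]
```

View pics/s1z.png

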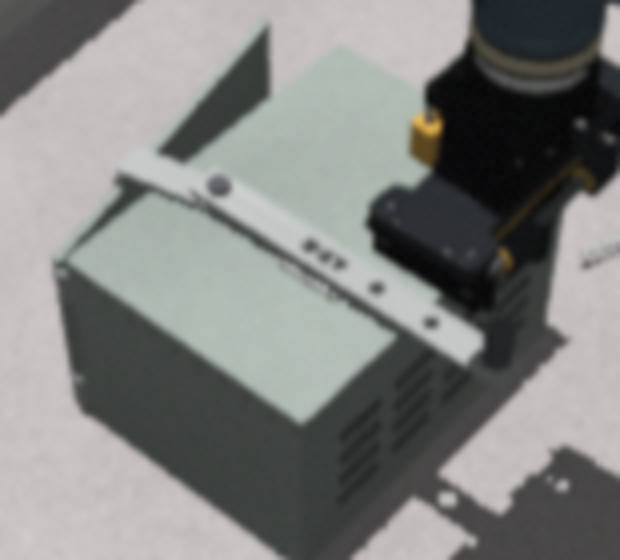

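The zoomed view shows the gripper right above the knob, which is at about (499,345) in the crop. I'll descend with the jaws open and then close them.

{"fn": "jog_arm", "kwargs": {
  "steps": [
    {"delta_pos": [0, 0, -25], "fingers": 50},
    {"delta_pos": [0, 0, -45], "fingers": 50},
    {"delta_pos": [0, 0, -55], "fingers": 50},
    {"delta_pos": [0, 0, -65], "fingers": 50},
    {"delta_pos": [0, 0, -72], "fingers": 50},
    {"delta_pos": [0, 0, -79], "fingers": 50},
    {"delta_pos": [0, 0, -79], "fingers": 50},
    {"delta_pos": [0, 0, -79], "fingers": 50}
  ]
}}

```text
$.steps[0]: bad value
```

{"fn": "jog_arm", "kwargs": {
  "steps": [
    {"delta_pos": [0, 0, 0], "fingers": 30},
    {"delta_pos": [0, 0, 0], "fingers": 24},
    {"delta_pos": [0, 0, 0], "fingers": 20},
    {"delta_pos": [0, 0, 0], "fingers": 10},
    {"delta_pos": [0, 0, 0], "fingers": 10},
    {"delta_pos": [0, 0, 0], "fingers": 10},
    {"delta_pos": [0, 0, 0], "fingers": 10},
    {"delta_pos": [0, 0, 0], "fingers": 10}
  ]
}}

```text
$.steps[0]: bad value
```

```bash
python3 - <<'E'
from h import *
np.set_printoptions(precision=4,suppress=True)
s=read_state();print(s['position'],s['force'],s['opening'],s['moment'])
save('side','s2.png')
cv2.imwrite('pics/s2z.png',cv2.resize(cv2.imread('pics/s2.png')[120:260,180:335],None,fx=4,fy=4,interpolation=cv2.INTER_CUBIC))
E
```

```text
[0.4813 0.0058 0.2995] [-0.8533  0.2943  0.5975] 0.5006661592212356 [ 0.0593  0.0301 -0.004 ]
```

View pics/s2z.png

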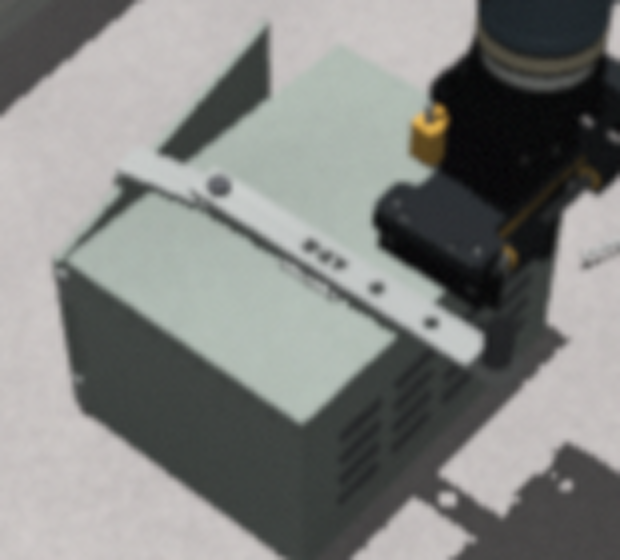

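Both calls were refused because every row needs "turn". I'll resend them.

{"fn": "jog_arm", "kwargs": {
  "steps": [
    {"delta_pos": [0, 1, -25], "turn": 0, "fingers": 50},
    {"delta_pos": [0, 1, -45], "turn": 0, "fingers": 50},
    {"delta_pos": [0, 1, -55], "turn": 0, "fingers": 50},
    {"delta_pos": [0, 1, -65], "turn": 0, "fingers": 50},
    {"delta_pos": [0, 1, -72], "turn": 0, "fingers": 50},
    {"delta_pos": [0, 1, -79], "turn": 0, "fingers": 50},
    {"delta_pos": [0, 1, -79], "turn": 0, "fingers": 50},
    {"delta_pos": [0, 1, -79], "turn": 0, "fingers": 50}
  ]
}}

```text
time_s: 3.98
position: [0.4818, 0.0072, 0.2205]
tcp_rot: [[-0.093, -0.0, 0.996], [-0.996, 0.0, -0.093], [-0.0, -1.0, -0.0]]
force: [0.4, -0.0, -0.7]
opening: 0.5
```

{"fn": "jog_arm", "kwargs": {
  "steps": [
    {"delta_pos": [0, 0, 0], "turn": 0, "fingers": 30},
    {"delta_pos": [0, 0, 0], "turn": 0, "fingers": 26},
    {"delta_pos": [0, 0, 0], "turn": 0, "fingers": 22},
    {"delta_pos": [0, 0, 0], "turn": 0, "fingers": 10},
    {"delta_pos": [0, 0, 0], "turn": 0, "fingers": 10},
    {"delta_pos": [0, 0, 0], "turn": 0, "fingers": 10},
    {"delta_pos": [0, 0, 0], "turn": 0, "fingers": 10},
    {"delta_pos": [0, 0, 0], "turn": 0, "fingers": 10}
  ]
}}

```text
time_s: 4.65
position: [0.482, 0.0077, 0.2207]
tcp_rot: [[-0.091, 0.0, 0.996], [-0.996, -0.0, -0.091], [0.0, -1.0, 0.0]]
force: [-0.0, 0.4, 1.6]
opening: 0.22
```

```bash
python3 - <<'E'
from h import *
np.set_printoptions(precision=4,suppress=True)
s=read_state();print(s['position'],s['force'],s['opening'],s['moment'])
save('side','s3.png')
cv2.imwrite('pics/s3z.png',cv2.resize(cv2.imread('pics/s3.png')[120:260,180:335],None,fx=4,fy=4,interpolation=cv2.INTER_CUBIC))
E
```

```text
[0.482  0.0077 0.2207] [-0.0187  0.3799  1.6425] 0.22043025116626508 [-0.0099  0.086  -0.0077]
```

View pics/s3z.png

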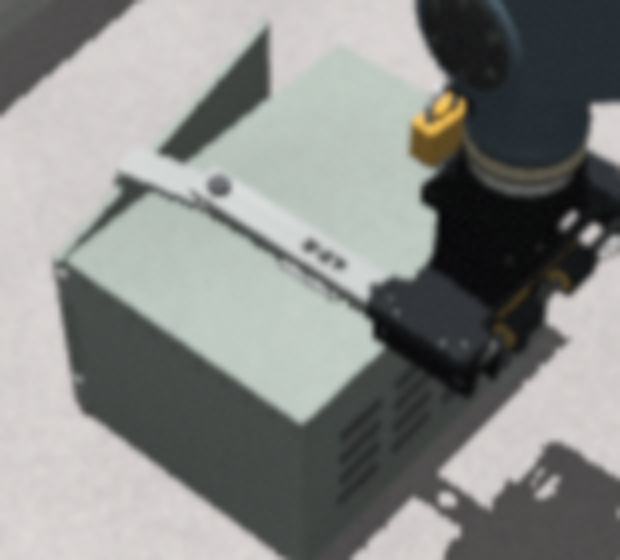

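Gripped: the opening is 0.22, about 19 mm. Now I'll lift along the arc about the pivot.

{"fn": "jog_arm", "kwargs": {
  "steps": [
    {"delta_pos": [0.5, 0, 3.7], "turn": 0, "fingers": 10},
    {"delta_pos": [1, 0, 7.3], "turn": 0, "fingers": 10},
    {"delta_pos": [1.5, -0.1, 11], "turn": 0, "fingers": 10},
    {"delta_pos": [2.1, -0.2, 14.6], "turn": 0, "fingers": 10},
    {"delta_pos": [3.5, -0.3, 22], "turn": 0, "fingers": 10},
    {"delta_pos": [5.1, -0.4, 29], "turn": 0, "fingers": 10},
    {"delta_pos": [6.9, -0.6, 36.5], "turn": 0, "fingers": 10},
    {"delta_pos": [9, -0.8, 43], "turn": 0, "fingers": 10},
    {"delta_pos": [9, -0.8, 43], "turn": 0, "fingers": 10},
    {"delta_pos": [9, -0.8, 43], "turn": 0, "fingers": 10}
  ]
}}

```text
time_s: 5.53
position: [0.4915, 0.0067, 0.2641]
tcp_rot: [[-0.092, 0.002, 0.996], [-0.996, -0.0, -0.092], [0.0, -1.0, 0.002]]
force: [0.7, 0.7, -3.0]
opening: 0.219
```

```bash
python3 - <<'E'
from h import *
np.set_printoptions(precision=4,suppress=True)
s=read_state();print(s['position'],s['force'],s['opening'],s['moment'])
save('side','s4.png');save('top','t4.png')
cv2.imwrite('pics/s4z.png',cv2.resize(cv2.imread('pics/s4.png')[120:260,180:335],None,fx=4,fy=4,interpolation=cv2.INTER_CUBIC))
cv2.imwrite('pics/t4z.png',cv2.resize(cv2.imread('pics/t4.png')[110:270,195:345],None,fx=3.6,fy=3.6,interpolation=cv2.INTER_CUBIC))
E
```

```text
[0.4915 0.0067 0.2641] [ 0.676   0.659  -3.0072] 0.21895783025090904 [-0.0181  0.2026 -0.0335]
```

View pics/s4z.png

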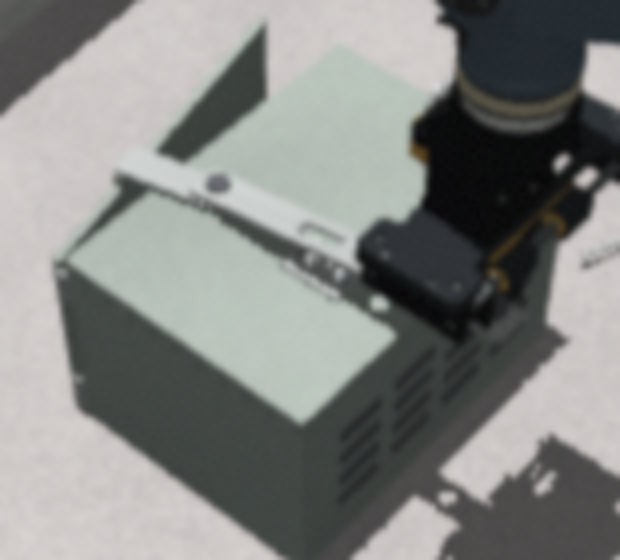

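View pics/t4z.png

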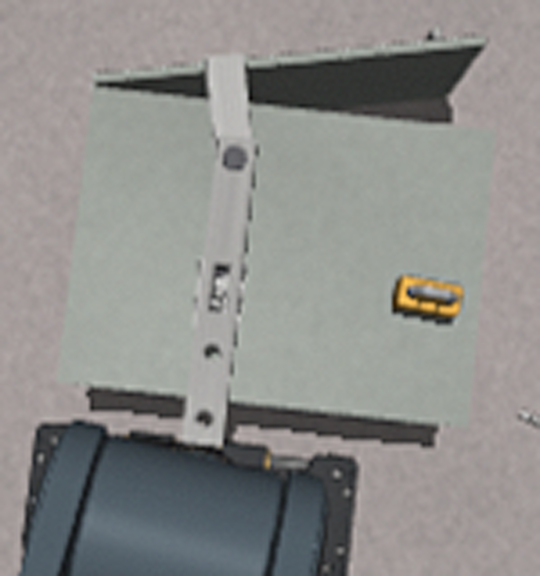

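```bash
python3 - <<'E'
from h import *
p=np.array([.6605,-.0487,-.0876]);
def w(q):
    c,s=np.cos(p[2]),np.sin(p[2]);return np.array([p[0]+(c*q[0]-s*q[1])/1e3,p[1]+(s*q[0]+c*q[1])/1e3,q[2]/1e3])
for d in(-8,0,8):
    for z in (180,192,203): print(d,z,proj(w((-35+d,39.5,z)),'side'),proj(w((-35+d,39.5,z)),'top'))
a=cv2.resize(cv2.imread('pics/s4.png')[165:205,245:285],None,fx=14,fy=14,interpolation=cv2.INTER_CUBIC)
cv2.imwrite('pics/s4zz.png',a)
b=cv2.resize(cv2.imread('pics/t4.png')[175:205,240:270],None,fx=18,fy=18,interpolation=cv2.INTER_CUBIC)
cv2.imwrite('pics/t4zz.png',b)
E
```

```text
-8 180 [262.3633885  188.50861803] [255.44716111 194.92878443]
-8 192 [262.41346708 185.62255994] [255.40441549 194.58231183]
-8 203 [262.46003387 182.93888751] [255.36424432 194.25670627]
0 180 [260.16203897 187.10849454] [255.77590892 191.91591714]
0 192 [260.19558919 184.21996384] [255.73746578 191.53059864]
0 203 [260.22678546 181.53409804] [255.70133867 191.16849388]
8 180 [257.97269798 185.71600884] [256.10414291 188.9077589 ]
8 192 [257.98989985 182.82507583] [256.06998877 188.48371709]
8 203 [258.00589418 180.13708163] [256.03789289 188.08522977]
```

View pics/s4zz.png

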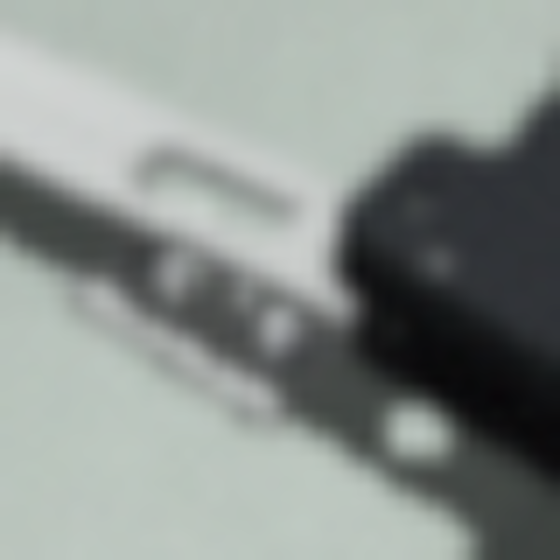

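View pics/t4zz.png

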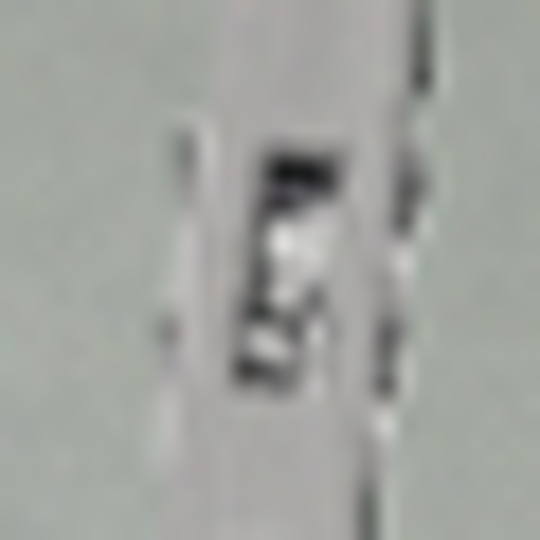

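```bash
cat >> h.py <<'E'
CAB=np.array([.6605,-.0487,-.0876])
def w(q,p=None):
    p=CAB if p is None else p
    c,s=np.cos(p[2]),np.sin(p[2]);return np.array([p[0]+(c*q[0]-s*q[1])/1e3,p[1]+(s*q[0]+c*q[1])/1e3,q[2]/1e3])
def piv(a): return np.array([110+120*np.sin(a-.6),150-120*np.cos(a-.6)])
def tcp(a,phi,th,g=(-245.,28.7),z0=192):
    # phi: bar yaw in cabinet frame (ccw), returns world mm
    r=g[0]*np.cos(th)+g[1]*np.sin(th); z=-g[0]*np.sin(th)+g[1]*np.cos(th)
    P=piv(a); return w((P[0]+r*np.cos(phi),P[1]+r*np.sin(phi),z0+z))*1000
E
python3 - <<'E'
from h import *
np.set_printoptions(precision=1,suppress=True)
print(tcp(.2,0,0))
b=tcp(.2,0,.18);print(b)
for a,phi,th in [(.3,0,.18),(.4,0,.18),(.5,0,.18),(.5,.1,.18),(.5,.2,.18),(.7,0,.16),(.9,0,.12),(1.0,0,.1)]:
    print(a,phi,th,tcp(a,phi,th)-b)
E
```

```text
[482.9   6.5 220.7]
[492.    5.7 264.1]
0.3 0 0.18 [10.9 -5.1  0. ]
0.4 0 0.18 [22.2 -9.1  0. ]
0.5 0 0.18 [ 33.8 -11.9   0. ]
0.5 0.1 0.18 [ 33.  -35.4   0. ]
0.5 0.2 0.18 [ 34.4 -59.    0. ]
0.7 0 0.16 [ 56.3 -13.9  -4.7]
0.9 0 0.12 [ 77.6 -10.9 -14.3]
1.0 0 0.1 [ 88.1  -7.7 -19.1]
```

Next I'll open the door partway and swing the bar towards -y, so the pin is uncovered for a picture.

{"fn": "jog_arm", "kwargs": {
  "steps": [
    {"delta_pos": [3, -1.5, 0], "turn": 0, "fingers": 10},
    {"delta_pos": [7, -3.3, 0], "turn": 0, "fingers": 10},
    {"delta_pos": [11, -5, 0], "turn": 0, "fingers": 10},
    {"delta_pos": [16.5, -7, 0], "turn": 0, "fingers": 10},
    {"delta_pos": [22, -9, 0], "turn": 0, "fingers": 10},
    {"delta_pos": [28, -10.5, 0], "turn": 0, "fingers": 10},
    {"delta_pos": [33, -12, 0], "turn": 0, "fingers": 10},
    {"delta_pos": [33.5, -16, 0], "turn": 1, "fingers": 10},
    {"delta_pos": [33.3, -22, 0], "turn": 2.5, "fingers": 10},
    {"delta_pos": [33, -29, 0], "turn": 4.2, "fingers": 10},
    {"delta_pos": [33, -36, 0], "turn": 5.9, "fingers": 10},
    {"delta_pos": [33.2, -43, 0], "turn": 7.6, "fingers": 10},
    {"delta_pos": [33.6, -48, 0], "turn": 9, "fingers": 10},
    {"delta_pos": [33.6, -48, 0], "turn": 9, "fingers": 10},
    {"delta_pos": [33.6, -48, 0], "turn": 9, "fingers": 10}
  ]
}}

```text
time_s: 6.88
position: [0.5251, -0.0416, 0.2636]
tcp_rot: [[0.064, 0.001, 0.998], [-0.998, -0.0, 0.064], [0.0, -1.0, 0.001]]
force: [1.1, -0.3, -2.3]
opening: 0.218
```

```bash
python3 - <<'E'
from h import *
np.set_printoptions(precision=4,suppress=True)
s=read_state();print(s['position'],s['force'],s['opening'],s['moment'])
save('side','s5.png');save('top','t5.png')
for c in('top','side'):
    for n in ('pin_place','end_hole','pivot','slot'):
        r=tip_of(n,c); print(c,n,[(np.round(x['position'],4),round(x['confidence'],2)) for x in r[:2]])
cv2.imwrite('pics/s5z.png',cv2.resize(cv2.imread('pics/s5.png')[140:220,220:320],None,fx=7,fy=7,interpolation=cv2.INTER_CUBIC))
cv2.imwrite('pics/t5z.png',cv2.resize(cv2.imread('pics/t5.png')[110:260,195:345],None,fx=4,fy=4,interpolation=cv2.INTER_CUBIC))
E
```

```text
[ 0.5251 -0.0416  0.2636] [ 1.0611 -0.3019 -2.3467] 0.21822444437209523 [-0.0214  0.012  -0.1177]
top pin_place [(array([ 0.6255, -0.0007,  0.1935]), 0.97)]
top end_hole [(array([ 0.5725, -0.0375,  0.2233]), 0.84)]
top pivot [(array([ 0.758 , -0.0275,  0.1896]), 0.6), (array([ 0.5709, -0.0399,  0.2219]), 0.47)]
top slot [(array([ 0.6662, -0.0333,  0.2135]), 0.59)]
side pin_place [(array([ 0.6298, -0.0076,  0.1896]), 0.9)]
side end_hole [(array([ 0.5703, -0.039 ,  0.2308]), 0.69)]
side pivot [(array([ 0.7631, -0.0298,  0.1926]), 0.8), (array([ 0.6568, -0.0462,  0.004 ]), 0.73)]
side slot [(array([ 0.6687, -0.0333,  0.2078]), 0.92)]
```

View pics/s5z.png

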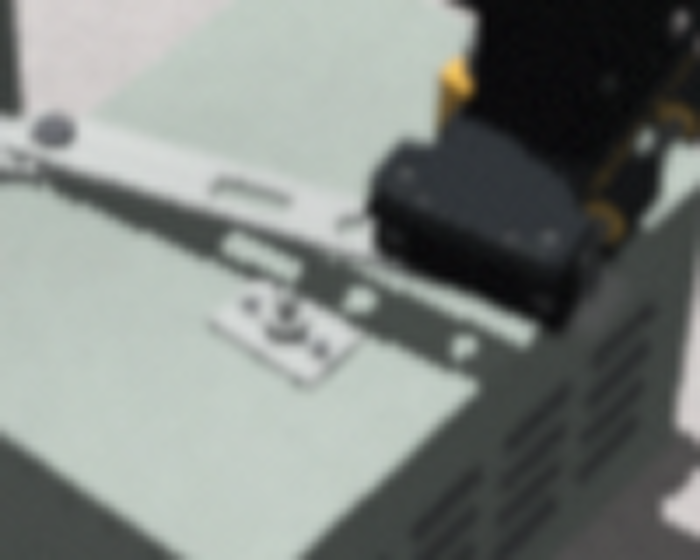

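View pics/t5z.png

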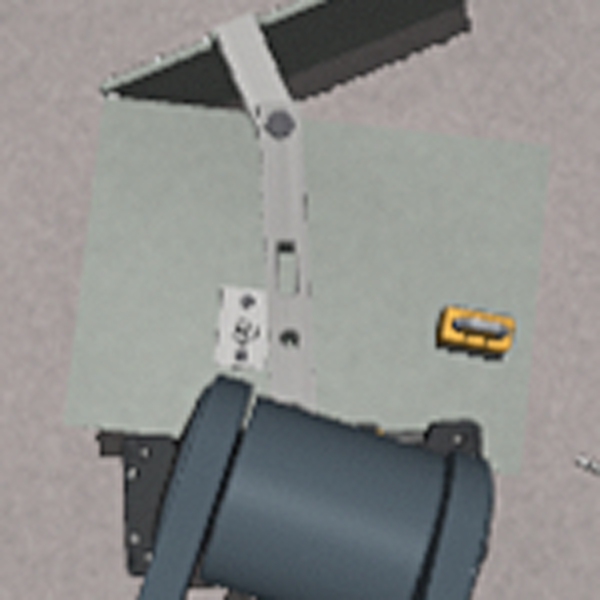

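```bash
python3 - <<'E'
from h import *
a=cv2.resize(cv2.imread('pics/s5.png')[170:200,245:275],None,fx=18,fy=18,interpolation=cv2.INTER_CUBIC)
b=cv2.resize(cv2.imread('pics/t5.png')[177:207,242:272],None,fx=18,fy=18,interpolation=cv2.INTER_CUBIC)
a=a.copy()
cv2.imwrite('pics/z5.png',np.hstack([a[:, :400],b[:,:400]]))
E
```

```text
(no output)
```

View pics/z5.png

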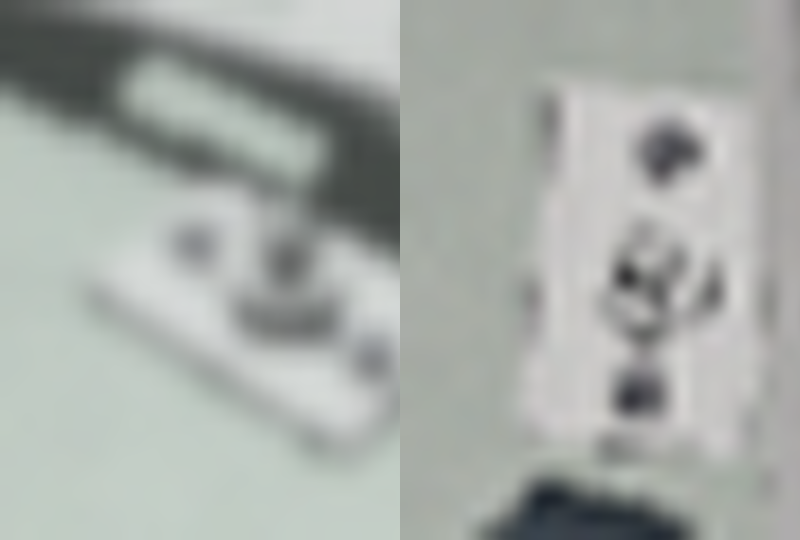

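```bash
python3 - <<'E'
from h import *
from scipy.optimize import least_squares
np.set_printoptions(precision=2,suppress=True)
print('top collar->',atz((255.4,192.3),.192,'top')*1e3)
r=least_squares(lambda p:np.concatenate([proj([p[0],p[1],.192],'top')-(255.4,192.3),(proj([p[0],p[1],.203],'side')-(260.6,180.9))]),[.629,-.006]);print(r.x*1e3,r.fun)
for d in(-4,-2,0):print(d,w((-35+d,39.5,192))*1e3)
def fin(d,dy=0,drop=0.,cabd=0):
    pin=np.array([-35+d,39.5+dy])
    a=least_squares(lambda a:np.hypot(*(piv(a[0])-pin))-191.7,[1.0]).x[0]
    v=piv(a)-pin; return a,np.arctan2(v[1],v[0])
cur=np.array([525.1,-41.6,263.6])
for d in(-4,-2,0,2):
    a,phi=fin(d)
    for th in(.18,.10,.0574,.03,0): print(d,round(a,3),round(phi,4),th,tcp(a,phi,th)-cur)
for a,phi,th in [(.6,.12,.18),(.7,.08,.18),(.8,.04,.18),(.9,.01,.15)]:print(a,phi,th,tcp(a,phi,th)-cur)
E
```

```text
top collar-> [627.07  -5.45 192.  ]
[627.93  -6.54] [ 0.43 -0.32  0.03  0.76]
-4 [625.11  -5.94 192.  ]
-2 [627.1   -6.11 192.  ]
0 [629.09  -6.29 192.  ]
-4 0.964 -0.0086 0.18 [56.01 39.91  0.5 ]
-4 0.964 -0.0086 0.1 [ 51.02  40.39 -18.58]
-4 0.964 -0.0086 0.0574 [ 48.99  40.58 -28.89]
-4 0.964 -0.0086 0.03 [ 47.92  40.69 -35.56]
-4 0.964 -0.0086 0 [ 46.95  40.78 -42.9 ]
-2 0.982 -0.0045 0.18 [57.98 39.55  0.5 ]
-2 0.982 -0.0045 0.1 [ 53.    40.01 -18.58]
-2 0.982 -0.0045 0.0574 [ 50.96  40.2  -28.89]
-2 0.982 -0.0045 0.03 [ 49.89  40.3  -35.56]
-2 0.982 -0.0045 0 [ 48.92  40.39 -42.9 ]
0 1.0 -0.0002 0.18 [59.96 39.19  0.5 ]
0 1.0 -0.0002 0.1 [ 54.97  39.63 -18.58]
0 1.0 -0.0002 0.0574 [ 52.94  39.81 -28.89]
0 1.0 -0.0002 0.03 [ 51.86  39.9  -35.56]
0 1.0 -0.0002 0 [ 50.9   39.98 -42.9 ]
2 1.018 0.0043 0.18 [61.93 38.81  0.5 ]
2 1.018 0.0043 0.1 [ 56.94  39.23 -18.58]
2 1.018 0.0043 0.0574 [ 54.91  39.4  -28.89]
2 1.018 0.0043 0.03 [ 53.83  39.49 -35.56]
2 1.018 0.0043 0 [ 52.87  39.57 -42.9 ]
0.6 0.12 0.18 [11.82  5.52  0.5 ]
0.7 0.08 0.18 [23.69 14.5   0.5 ]
0.8 0.04 0.18 [35.92 24.68  0.5 ]
0.9 0.01 0.15 [46.15 33.84 -6.61]
```

In both zooms the pin stands about 1.5–2 mm towards the robot from the middle place: collar at about (255.4,192.3) in the top view, tip at about (260.6,180.9) in the side view. I'll open the door further and bring the end hole above the pin, still well clear of it.

{"fn": "jog_arm", "kwargs": {
  "steps": [
    {"delta_pos": [4, 1.8, 0], "turn": -0.7, "fingers": 10},
    {"delta_pos": [8, 3.6, 0], "turn": -1.4, "fingers": 10},
    {"delta_pos": [12, 5.6, 0], "turn": -2.1, "fingers": 10},
    {"delta_pos": [18, 10, 0], "turn": -3.3, "fingers": 10},
    {"delta_pos": [24, 14.7, 0], "turn": -4.4, "fingers": 10},
    {"delta_pos": [30, 19.7, 0], "turn": -5.5, "fingers": 10},
    {"delta_pos": [36, 24.7, 0], "turn": -6.7, "fingers": 10},
    {"delta_pos": [41, 29.5, -3], "turn": -7.6, "fingers": 10},
    {"delta_pos": [46, 34, -6.6], "turn": -8.4, "fingers": 10},
    {"delta_pos": [50, 37.3, -12], "turn": -8.9, "fingers": 10},
    {"delta_pos": [53.3, 40, -18.5], "turn": -9.1, "fingers": 10},
    {"delta_pos": [53.3, 40, -18.5], "turn": -9.1, "fingers": 10},
    {"delta_pos": [53.3, 40, -18.5], "turn": -9.1, "fingers": 10}
  ]
}}

```text
time_s: 8.47
position: [0.5787, -0.0012, 0.2448]
tcp_rot: [[-0.093, 0.002, 0.996], [-0.996, -0.0, -0.093], [0.0, -1.0, 0.002]]
force: [0.9, -0.4, -0.6]
opening: 0.221
```

```bash
python3 - <<'E'
from h import *
np.set_printoptions(precision=4,suppress=True)
s=read_state();print(s['position'],s['force'],s['opening'],s['moment'])
save('side','s6.png');save('top','t6.png')
for c in('top','side'):
    for n in ('end_hole','pivot','slot'):
        r=tip_of(n,c); print(c,n,[(np.round(x['position'],4),round(x['confidence'],2)) for x in r[:2]])
cv2.imwrite('pics/s6z.png',cv2.resize(cv2.imread('pics/s6.png')[120:220,200:320],None,fx=6,fy=6,interpolation=cv2.INTER_CUBIC))
cv2.imwrite('pics/t6z.png',cv2.resize(cv2.imread('pics/t6.png')[90:240,195:345],None,fx=4,fy=4,interpolation=cv2.INTER_CUBIC))
E
```

```text
[ 0.5787 -0.0012  0.2448] [ 0.8555 -0.3659 -0.5891] 0.2208613662810315 [ 0.0214 -0.34    0.0511]
top end_hole [(array([ 0.6271, -0.0059,  0.2089]), 0.59), (array([ 0.7241, -0.0136,  0.2051]), 0.47)]
top pivot [(array([ 0.8165, -0.0235,  0.193 ]), 0.81)]
top slot [(array([ 0.7231, -0.014 ,  0.2023]), 0.84)]
side end_hole []
side pivot [(array([ 0.821 , -0.027 ,  0.1909]), 0.93)]
side slot [(array([ 0.7244, -0.0124,  0.1988]), 0.82)]
```

View pics/s6z.png

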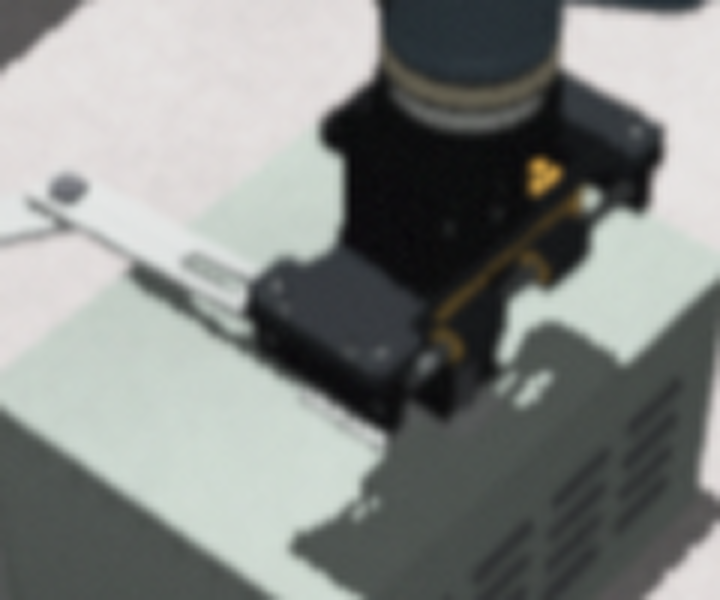

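View pics/t6z.png

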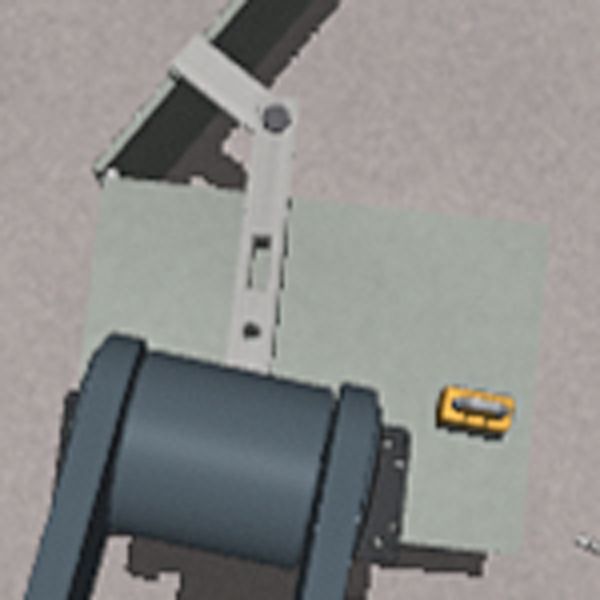

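```bash
python3 - <<'E'
from h import *
np.set_printoptions(precision=2,suppress=True)
im=cv2.imread('pics/t6.png')
cv2.imwrite('pics/t6zz.png',cv2.resize(im[110:182,240:276],None,fx=8,fy=8,interpolation=cv2.INTER_CUBIC))
h=atz((257.3,172.1),.210,'top')*1e3;print('hole145',h)
u=np.array([np.cos(-.0876-.003),np.sin(-.0876-.003)])
print('endhole when at th=.1',h[:2]-46.7*np.cos(.1)*u, 'piv',atz((263.9,119.4),.199,'top')*1e3)
E
```

```text
hole145 [677.58  -9.44 210.  ]
endhole when at th=.1 [631.3   -5.23] piv [819.16 -23.87 199.  ]
```

View pics/t6zz.png

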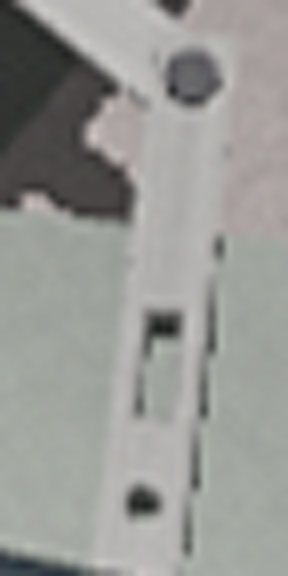

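{"fn": "jog_arm", "kwargs": {
  "steps": [
    {"delta_pos": [-0.5, 0, -2], "turn": 0, "fingers": 10},
    {"delta_pos": [-0.9, 0.1, -4], "turn": 0, "fingers": 10},
    {"delta_pos": [-1.3, 0.1, -6], "turn": 0, "fingers": 10},
    {"delta_pos": [-1.7, 0.2, -8], "turn": 0, "fingers": 10},
    {"delta_pos": [-1.7, 0.2, -8], "turn": 0, "fingers": 10},
    {"delta_pos": [-1.7, 0.2, -8], "turn": 0, "fingers": 10}
  ]
}}

```text
time_s: 9.37
position: [0.5757, -0.0009, 0.2367]
tcp_rot: [[-0.093, -0.001, 0.996], [-0.996, 0.0, -0.093], [-0.0, -1.0, -0.001]]
force: [-0.5, -0.8, -0.5]
opening: 0.216
```

{"fn": "jog_arm", "kwargs": {
  "steps": [
    {"delta_pos": [-0.1, 0, -0.5], "turn": 0, "fingers": 10},
    {"delta_pos": [-0.2, 0, -1], "turn": 0, "fingers": 10},
    {"delta_pos": [-0.2, 0, -1], "turn": 0, "fingers": 10}
  ]
}}

```text
time_s: 9.62
position: [0.5756, -0.0009, 0.2359]
tcp_rot: [[-0.093, -0.001, 0.996], [-0.996, 0.0, -0.093], [-0.0, -1.0, -0.001]]
force: [0.5, 0.2, 0.1]
opening: 0.216
```

{"fn": "jog_arm", "kwargs": {
  "steps": [
    {"delta_pos": [-0.1, 0, -0.5], "turn": 0, "fingers": 10},
    {"delta_pos": [-0.2, 0, -1], "turn": 0, "fingers": 10},
    {"delta_pos": [-0.2, 0, -1], "turn": 0, "fingers": 10}
  ]
}}

```text
time_s: 9.87
position: [0.5754, -0.0009, 0.2349]
tcp_rot: [[-0.093, -0.001, 0.996], [-0.996, 0.0, -0.093], [-0.0, -1.0, -0.001]]
force: [-0.1, -0.1, -0.9]
opening: 0.22
```

{"fn": "jog_arm", "kwargs": {
  "steps": [
    {"delta_pos": [0, 0, -0.4], "turn": 0, "fingers": 10},
    {"delta_pos": [-0.1, 0, -0.8], "turn": 0, "fingers": 10},
    {"delta_pos": [-0.1, 0, -0.8], "turn": 0, "fingers": 10}
  ]
}}

```text
time_s: 10.12
position: [0.5753, -0.0008, 0.2341]
tcp_rot: [[-0.093, -0.001, 0.996], [-0.996, 0.0, -0.093], [-0.0, -1.0, -0.001]]
force: [-0.6, 0.3, 0.2]
opening: 0.219
```

{"fn": "jog_arm", "kwargs": {
  "steps": [
    {"delta_pos": [0, 0, -0.4], "turn": 0, "fingers": 10},
    {"delta_pos": [0, 0, -0.8], "turn": 0, "fingers": 10},
    {"delta_pos": [0, 0, -0.8], "turn": 0, "fingers": 10}
  ]
}}

```text
time_s: 10.37
position: [0.5752, -0.0008, 0.2333]
tcp_rot: [[-0.093, -0.001, 0.996], [-0.996, 0.0, -0.093], [-0.0, -1.0, -0.001]]
force: [-1.1, -0.5, 1.1]
opening: 0.218
```

{"fn": "jog_arm", "kwargs": {
  "steps": [
    {"delta_pos": [0, 0, -0.4], "turn": 0, "fingers": 10},
    {"delta_pos": [0, 0, -0.8], "turn": 0, "fingers": 10},
    {"delta_pos": [0, 0, -0.8], "turn": 0, "fingers": 10},
    {"delta_pos": [0, 0, -0.8], "turn": 0, "fingers": 10}
  ]
}}

```text
time_s: 10.7
position: [0.5755, -0.0009, 0.2326]
tcp_rot: [[-0.093, -0.0, 0.996], [-0.996, 0.0, -0.093], [-0.0, -1.0, -0.0]]
force: [-0.7, 0.4, -0.3]
opening: 0.217
```

```bash
python3 - <<'E'
from h import *
np.set_printoptions(precision=4,suppress=True)
s=read_state();print(s['position'],s['force'],s['opening'],s['moment'])
E
```

```text
[ 0.5755 -0.0009  0.2326] [-0.7057  0.4447 -0.2932] 0.21689454372997335 [ 0.0585 -0.0526  0.0266]
```

{"fn": "jog_arm", "kwargs": {
  "steps": [
    {"delta_pos": [0, 0, -0.4], "turn": 0, "fingers": 10},
    {"delta_pos": [-0.1, 0, -0.8], "turn": 0, "fingers": 10},
    {"delta_pos": [-0.1, 0, -1.2], "turn": 0, "fingers": 10},
    {"delta_pos": [-0.1, 0, -1.2], "turn": 0, "fingers": 10}
  ]
}}

```text
time_s: 11.03
position: [0.5755, -0.0009, 0.2314]
tcp_rot: [[-0.093, 0.0, 0.996], [-0.996, 0.0, -0.093], [-0.0, -1.0, 0.0]]
force: [-1.1, 0.1, -0.5]
opening: 0.219
```

{"fn": "jog_arm", "kwargs": {
  "steps": [
    {"delta_pos": [0, 0, -0.4], "turn": 0, "fingers": 10},
    {"delta_pos": [-0.1, 0, -0.8], "turn": 0, "fingers": 10},
    {"delta_pos": [-0.1, 0, -0.8], "turn": 0, "fingers": 10},
    {"delta_pos": [-0.1, 0, -0.8], "turn": 0, "fingers": 10}
  ]
}}

```text
time_s: 11.37
position: [0.5754, -0.0009, 0.2306]
tcp_rot: [[-0.093, 0.0, 0.996], [-0.996, -0.0, -0.093], [0.0, -1.0, 0.0]]
force: [-0.4, -0.8, -0.7]
opening: 0.219
```

No contact force down to 3 mm below tip height, so the hole appears to have entered the pin. I'll continue down gently.

{"fn": "jog_arm", "kwargs": {
  "steps": [
    {"delta_pos": [0, 0, -0.5], "turn": 0, "fingers": 10},
    {"delta_pos": [-0.1, 0, -1], "turn": 0, "fingers": 10},
    {"delta_pos": [-0.2, 0, -1.5], "turn": 0, "fingers": 10},
    {"delta_pos": [-0.2, 0, -2], "turn": 0, "fingers": 10},
    {"delta_pos": [-0.2, 0, -2], "turn": 0, "fingers": 10}
  ]
}}

```text
time_s: 11.78
position: [0.5752, -0.0009, 0.2286]
tcp_rot: [[-0.093, 0.0, 0.996], [-0.996, -0.0, -0.093], [0.0, -1.0, 0.0]]
force: [-0.2, -0.3, 0.2]
opening: 0.22
```

{"fn": "jog_arm", "kwargs": {
  "steps": [
    {"delta_pos": [0, 0, -0.5], "turn": 0, "fingers": 10},
    {"delta_pos": [-0.1, 0, -1], "turn": 0, "fingers": 10},
    {"delta_pos": [-0.2, 0, -1.5], "turn": 0, "fingers": 10},
    {"delta_pos": [-0.2, 0, -2], "turn": 0, "fingers": 10},
    {"delta_pos": [-0.2, 0, -2], "turn": 0, "fingers": 10}
  ]
}}

```text
time_s: 12.2
position: [0.575, -0.0009, 0.2266]
tcp_rot: [[-0.093, 0.0, 0.996], [-0.996, -0.0, -0.093], [0.0, -1.0, 0.0]]
force: [-1.0, -0.6, -0.6]
opening: 0.217
```

```bash
python3 - <<'E'
from h import *
np.set_printoptions(precision=4,suppress=True)
s=read_state();print(s['position'],s['force'],s['opening'],s['moment'])
save('side','s7.png');
for c in('side',):
    for n in ('end_hole','pivot','slot','knob'):
        r=tip_of(n,c); print(c,n,[(np.round(x['position'],4),round(x['confidence'],2)) for x in r[:2]])
cv2.imwrite('pics/s7z.png',cv2.resize(cv2.imread('pics/s7.png')[120:220,200:320],None,fx=6,fy=6,interpolation=cv2.INTER_CUBIC))
E
```

```text
[ 0.575  -0.0009  0.2266] [-1.0164 -0.5937 -0.5705] 0.21708847661758812 [ 0.0121 -0.1881  0.0315]
side end_hole []
side pivot [(array([ 0.8186, -0.0268,  0.1867]), 0.8)]
side slot [(array([ 0.7215, -0.0144,  0.193 ]), 0.57), (array([0.6162, 0.3693, 0.0029]), 0.33)]
side knob [(array([0.5744, 0.0015, 0.2435]), 0.66)]
```

View pics/s7z.png

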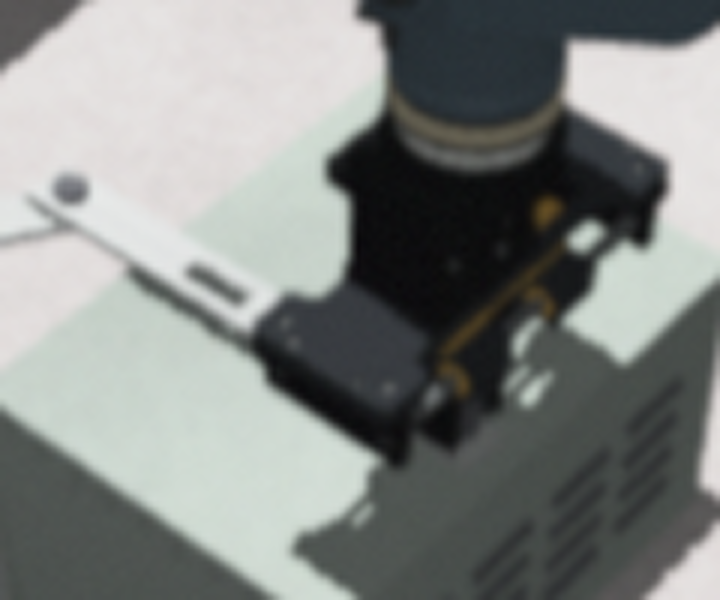

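{"fn": "jog_arm", "kwargs": {
  "steps": [
    {"delta_pos": [0, 0, -0.5], "turn": 0, "fingers": 10},
    {"delta_pos": [-0.1, 0, -1], "turn": 0, "fingers": 10},
    {"delta_pos": [-0.1, 0, -1.5], "turn": 0, "fingers": 10},
    {"delta_pos": [-0.2, 0, -2], "turn": 0, "fingers": 10},
    {"delta_pos": [-0.2, 0, -2.5], "turn": 0, "fingers": 10},
    {"delta_pos": [-0.2, 0, -2.5], "turn": 0, "fingers": 10}
  ]
}}

```text
time_s: 12.95
position: [0.5747, -0.0009, 0.2241]
tcp_rot: [[-0.093, -0.0, 0.996], [-0.996, -0.0, -0.093], [0.0, -1.0, -0.0]]
force: [-0.9, -0.6, -0.4]
opening: 0.218
```

{"fn": "jog_arm", "kwargs": {
  "steps": [
    {"delta_pos": [0, 0, -0.5], "turn": 0, "fingers": 10},
    {"delta_pos": [-0.1, 0, -1], "turn": 0, "fingers": 10},
    {"delta_pos": [-0.1, 0, -1.5], "turn": 0, "fingers": 10},
    {"delta_pos": [-0.2, 0, -2], "turn": 0, "fingers": 10},
    {"delta_pos": [-0.2, 0, -2], "turn": 0, "fingers": 10},
    {"delta_pos": [-0.2, 0, -2], "turn": 0, "fingers": 10}
  ]
}}

```text
time_s: 13.45
position: [0.5745, -0.0009, 0.2221]
tcp_rot: [[-0.093, -0.0, 0.996], [-0.996, 0.0, -0.093], [-0.0, -1.0, -0.0]]
force: [0.4, 0.9, -0.5]
opening: 0.22
```

{"fn": "jog_arm", "kwargs": {
  "steps": [
    {"delta_pos": [0, 0, -0.5], "turn": 0, "fingers": 10},
    {"delta_pos": [0, 0, -1], "turn": 0, "fingers": 10},
    {"delta_pos": [0, 0, -1], "turn": 0, "fingers": 10},
    {"delta_pos": [0, 0, -1], "turn": 0, "fingers": 10}
  ]
}}

```text
time_s: 13.78
position: [0.5745, -0.0009, 0.2212]
tcp_rot: [[-0.093, -0.0, 0.996], [-0.996, 0.0, -0.093], [-0.0, -1.0, -0.0]]
force: [-1.7, -0.2, 0.6]
opening: 0.217
```

{"fn": "jog_arm", "kwargs": {
  "steps": [
    {"delta_pos": [0, 0, -0.5], "turn": 0, "fingers": 10},
    {"delta_pos": [0, 0, -0.5], "turn": 0, "fingers": 10},
    {"delta_pos": [0, 0, -0.5], "turn": 0, "fingers": 10}
  ]
}}

```text
time_s: 14.03
position: [0.5745, -0.0009, 0.2211]
tcp_rot: [[-0.093, 0.0, 0.996], [-0.996, -0.0, -0.093], [0.0, -1.0, 0.0]]
force: [-2.1, 0.8, 4.6]
opening: 0.219
```

Firm contact at TCP z = 221 mm matches the resting height at grasp (220.7 mm), so the bar is down on the collar. I'll release it and rise straight up.

{"fn": "jog_arm", "kwargs": {
  "steps": [
    {"delta_pos": [0, 0, 0.5], "turn": 0, "fingers": 10},
    {"delta_pos": [0, 0, 0.5], "turn": 0, "fingers": 26},
    {"delta_pos": [0, 0, 0.5], "turn": 0, "fingers": 35},
    {"delta_pos": [0, 0, 0.5], "turn": 0, "fingers": 50},
    {"delta_pos": [0, 0, 0.5], "turn": 0, "fingers": 60},
    {"delta_pos": [0, 0, 0.5], "turn": 0, "fingers": 60},
    {"delta_pos": [0, 0, 0.5], "turn": 0, "fingers": 60},
    {"delta_pos": [0, 0, 0.5], "turn": 0, "fingers": 60}
  ]
}}

```text
time_s: 14.7
position: [0.5745, -0.0009, 0.221]
tcp_rot: [[-0.093, -0.0, 0.996], [-0.996, 0.0, -0.093], [-0.0, -1.0, -0.0]]
force: [-1.1, 0.1, 0.0]
opening: 0.574
```

{"fn": "jog_arm", "kwargs": {
  "steps": [
    {"delta_pos": [0, 0, 8], "turn": 0, "fingers": 60},
    {"delta_pos": [0, 0, 20], "turn": 0, "fingers": 60},
    {"delta_pos": [0, 0, 40], "turn": 0, "fingers": 60},
    {"delta_pos": [0, 0, 65], "turn": 0, "fingers": 60},
    {"delta_pos": [0, 0, 90], "turn": 0, "fingers": 60},
    {"delta_pos": [-30, 0, 110], "turn": 0, "fingers": 60},
    {"delta_pos": [-65, 0, 110], "turn": 0, "fingers": 60},
    {"delta_pos": [-100, 0, 110], "turn": 0, "fingers": 60},
    {"delta_pos": [-130, -30, 110], "turn": 0, "fingers": 60},
    {"delta_pos": [-150, -65, 110], "turn": 0, "fingers": 60},
    {"delta_pos": [-160, -100, 110], "turn": 0, "fingers": 60},
    {"delta_pos": [-160, -140, 110], "turn": 0, "fingers": 60},
    {"delta_pos": [-160, -180, 110], "turn": 0, "fingers": 60},
    {"delta_pos": [-160, -220, 110], "turn": 0, "fingers": 60},
    {"delta_pos": [-160, -250, 110], "turn": 0, "fingers": 60},
    {"delta_pos": [-160, -250, 110], "turn": 0, "fingers": 60}
  ]
}}

```text
time_s: 16.03
position: [0.4152, -0.2573, 0.3321]
tcp_rot: [[-0.099, 0.002, 0.995], [-0.995, -0.005, -0.099], [0.005, -1.0, 0.003]]
force: [0.2, -0.6, 0.3]
opening: 0.597
```

```bash
python3 - <<'E'
from h import *
np.set_printoptions(precision=4,suppress=True)
s=read_state();print(s['time_s'],s['position'],s['force'],s['opening'])
save('side','s8.png');save('top','t8.png')
for c in('top','side'):
    for n in ('end_hole','pivot','slot','knob','spare_bin','driver','padlock'):
        r=tip_of(n,c); print(c,n,[(np.round(x['position'],4),round(x['confidence'],2)) for x in r[:2]])
cv2.imwrite('pics/s8z.png',cv2.resize(cv2.imread('pics/s8.png')[110:250,180:335],None,fx=4,fy=4,interpolation=cv2.INTER_CUBIC))
cv2.imwrite('pics/t8z.png',cv2.resize(cv2.imread('pics/t8.png')[90:240,195:345],None,fx=4,fy=4,interpolation=cv2.INTER_CUBIC))
E
```

```text
16.0333 [ 0.4152 -0.2573  0.3321] [ 0.2268 -0.551   0.3384] 0.5974727978716134
top end_hole [(array([ 0.6259, -0.0048,  0.1904]), 0.76)]
top pivot [(array([ 0.8179, -0.0254,  0.1944]), 0.61)]
top slot [(array([ 0.725 , -0.0138,  0.1976]), 0.76)]
top knob [(array([ 0.5754, -0.0001,  0.2325]), 0.91), (array([ 0.6308, -0.1548,  0.1845]), 0.7)]
top spare_bin [(array([ 0.6141,  0.3696, -0.0005]), 0.81)]
top driver [(array([ 0.5105, -0.3483, -0.0018]), 0.77)]
top padlock [(array([ 0.6282, -0.1543,  0.1846]), 0.46), (array([0.576 , 0.0016, 0.2327]), 0.38)]
side end_hole [(array([ 0.624 , -0.0042,  0.1958]), 0.66)]
side pivot [(array([ 0.8198, -0.0285,  0.192 ]), 0.88)]
side slot [(array([ 0.7229, -0.0151,  0.1898]), 0.77)]
side knob [(array([0.5728, 0.0025, 0.2362]), 0.75)]
side spare_bin [(array([ 0.6161,  0.3686, -0.0007]), 0.61)]
side driver [(array([ 0.5052, -0.3424,  0.0002]), 0.76)]
side padlock [(array([ 0.628 , -0.1526,  0.1808]), 0.77)]
```

View pics/s8z.png

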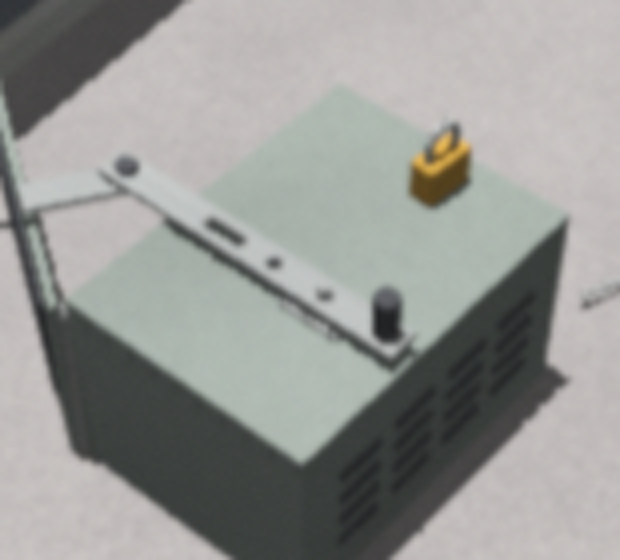

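View pics/t8z.png

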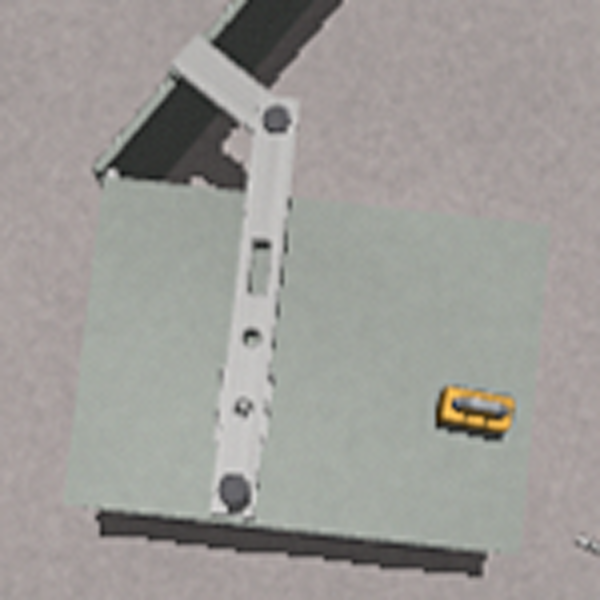

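```bash
python3 - <<'E'
from h import *
np.set_printoptions(precision=2,suppress=True)
im=cv2.resize(cv2.imread('pics/t8.png')[185:200,249:264],None,fx=24,fy=24,interpolation=cv2.INTER_CUBIC)
im2=cv2.resize(cv2.imread('pics/s8.png')[172:197,252:282],None,fx=14,fy=14,interpolation=cv2.INTER_CUBIC)
im2=cv2.copyMakeBorder(im2[:350],0,10,0,0,cv2.BORDER_CONSTANT)
cv2.imwrite('pics/z8.png',np.hstack([im,im2]))
for z in(.234,.248):print(z,proj([.5748,.0,z],'side'),proj([.5748,.0,z],'top'))
print('seen knob top side',180+388/4-.4,110+297/4-.4,'top',195+235/4-.4,90+490/4-.4)
E
```

```text
0.234 [275.77 183.88] [252.59 211.96]
0.248 [275.96 180.29] [252.49 211.81]
seen knob top side 276.6 183.85 top 253.35 212.1
```

View pics/z8.png

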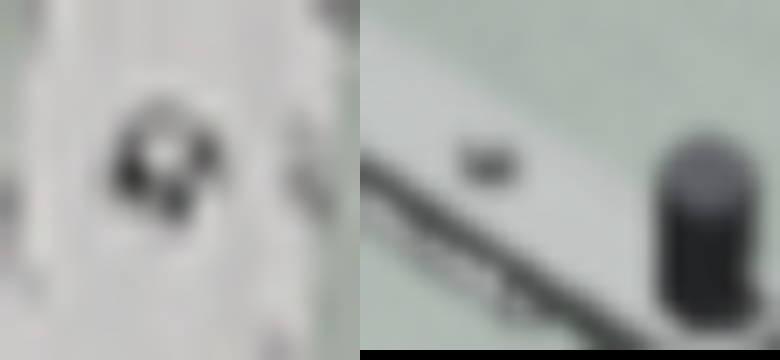

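The close-up shows the bright pin tip inside the end hole with a dark ring around it. The knob's top is at row 183.9 in the side view, which matches a height of 234 mm (predicted row 183.9) and not a bar riding on the tip (row 180.3). The bar is seated and level, so I'm handing in.

```bash
python3 -c "
from rig import *
print(hand_in())"
```

```text
the job is handed in; nothing more can be done
None
```

The stay's end hole is now on the pin, the bar lies down and level, and the door stands wide open. I handed the job in at about 17 s of robot time.

**What I did:** I gripped the knob, lifted the stay off the pin and opened the door partway. Then I swung the bar aside to see the pin, which stands about 2 mm towards the robot from its middle place. I opened the door to about 0.98 rad by my geometry (not measured separately) and lowered the end hole over the pin in small steps. The bar met no clear resistance until it reached the collar. I then let go and moved the arm clear.

**Last checks:**
- **Contact:** the bar touched down with the tool at 221 mm, against 220.7 mm when it lay flat at the start. The force at that moment was about 4.6 N.
- **Pin in the hole:** the top close-up shows the pin tip inside the end hole.
- **Level:** the knob's top is at row 183.9 in the side view, as predicted for a seated bar; riding on the tip it would be at row 180.3.
- **Bystanders:** the bin and padlock were found within 2 mm of where they started. The screwdriver agreed within about 3 mm in the top view. In the side view it read about 9 mm off, but it was never found there at the start and the arm did not go near it, so I take that as network error.
- **Refused calls:** two early jog calls were refused because "turn" was missing, and nothing moved. No other checks failed.

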